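# Switch off the charging pegs and pack the game kit

### The job

The charging pegs on the grey crate are live, so before you disturb any controller pull the knob on the dial box up, turn it from the red dot to the white dot and push it fully home. Then lift every white controller that is there up and off its peg and stand it upright in a free cell of the blue caddy, and lay every cartridge flat in the caddy's shallow tray, stacked if need be. Once everything is packed, pull the knob up again, turn it on to the green dot and push it fully home, leaving the lunch tin and the glass paperweight where they are.

Things in the scene. Friction and masses are not known exactly. Their poses are not given: they have to be found in the camera images.
- crate: Light grey crate on its side, fixed, 360 (x) x 250 (y) x 230 mm high, console inside; origin at table level, middle of its open front, which faces its -y. Controllers hang from three pegs (peg2) on the front's upper edge. A controller must first rise 8 to 30 mm (19 is best) and can then be drawn off along the crate's -y
- peg2 (a point): root of the middle peg, on its axis, 200 mm above the table; axes as the crate's. The other pegs are 90 mm to either side along x. Each is a 10 mm steel rod along -y, free from 12 to 98 mm from this point, then turned up: the end is 109 mm out and 13 mm above the axis
- caddy: Blue caddy, fixed, 208 (x) x 206 (y) mm, floor 5 thick, walls 4; origin centre of underside. At its +y side a row of three open cells along x, each 64 x 64 inside, rim at z 80 (cell1 to cell3). At its -y side a shallow tray, 200 (x) x 130 (y) inside, rim at z 18 (on the cells' side the 80 mm cell wall)
- cell1 (a point): centre of the inner floor of caddy cell 1 (1 at -x, 3 at +x of the caddy); axes as the caddy's
- cell2 (a point): centre of the inner floor of caddy cell 2 (1 at -x, 3 at +x of the caddy); axes as the caddy's
- cell3 (a point): centre of the inner floor of caddy cell 3 (1 at -x, 3 at +x of the caddy); axes as the caddy's
- tray (a point): centre of the inner floor of the caddy's shallow tray; axes as the caddy's
- dial_box: fixed grey box 110 x 110 x 45 mm with a pull-and-turn knob in the middle of its top; origin at the centre of its underside. Coloured dots on the top, 43 mm from the knob's axis: red at 1 rad counter-clockwise (seen from above) from the box's +x, white at +x, green 1 rad clockwise from +x
- dial_grip (a point): grip point on the knob's axis, in its upright fin, 82 mm above the table when home; x along the fin to its orange pointer end, z up. Fin 52 long, 12 thick, top 12 above and foot 23 below this point, standing on a round cap 60 mm across, 12 high. Moves and turns with the knob
- dial (a joint): angle of the knob in rad, growing clockwise seen from above: 0 = pointer at red dot, 1.0 = white dot, 2.0 = green dot. Turns only while the knob is pulled out; friction about 0.03 N m; stops at -0.1 and 2.1
- dial_pull (a joint): how far the knob is pulled up, m: 0 = fully home, 0.014 = fully out. It must be above 0.008 to turn freely, stays where it is left (friction about 4 N, no spring), and goes home only within about 0.1 rad of a dot; between dots it stops at about 0.007
- controller1: White controller: body 36 x 36 mm, 105 tall; origin centre of underside, z up. Over it a rigid loop, hole 28 wide (x), z 105 to 145, running along its y; bars 14 thick (y). On top, z 155 to 200, a grey finger tab 28 wide (x), 14 thick (y). 120 g nominal. Starts hanging on a crate peg that passes along y through the hole, bar underside (z 145) on the peg. May be absent (None).
- controller2: White controller: body 36 x 36 mm, 105 tall; origin centre of underside, z up. Over it a rigid loop, hole 28 wide (x), z 105 to 145, running along its y; bars 14 thick (y). On top, z 155 to 200, a grey finger tab 28 wide (x), 14 thick (y). 120 g nominal. Starts hanging on a crate peg that passes along y through the hole, bar underside (z 145) on the peg. May be absent (None).
- controller3: White controller: body 36 x 36 mm, 105 tall; origin centre of underside, z up. Over it a rigid loop, hole 28 wide (x), z 105 to 145, running along its y; bars 14 thick (y). On top, z 155 to 200, a grey finger tab 28 wide (x), 14 thick (y). 120 g nominal. Starts hanging on a crate peg that passes along y through the hole, bar underside (z 145) on the peg. May be absent (None).
- cartridge_yellow: yellow game cartridge, flat box 90 mm (x) x 56 mm (y) x 24 mm (z), 90 g nominally, origin at the centre of its underside; starts lying flat on the table. May be absent (None).
- cartridge_orange: orange game cartridge, flat box 90 mm (x) x 56 mm (y) x 24 mm (z), 90 g nominally, origin at the centre of its underside; starts lying flat on the table. May be absent (None).
- cartridge_green: green game cartridge, flat box 90 mm (x) x 56 mm (y) x 24 mm (z), 90 g nominally, origin at the centre of its underside; starts lying flat on the table. May be absent (None).
- lunch_tin: closed stainless steel lunch tin with clip latch, 99 x 144 x 56 mm, loose, origin at the centre of its underside; a bystander
- paperweight: green glass paperweight, round, 68 mm across, 47 mm high, loose, origin at the centre of its underside; a bystander

How it is judged:
On the way, in this order (a step that is already met when the one before it is completed fails the run):
1. the knob is pulled out (value of joint dial_pull above 0.008 m), for 0.1 s.
2. the knob points at the white dot and is pushed fully home, with every controller still undisturbed on its peg (value of joint dial between 0.8 and 1.2 rad and value of joint dial_pull below 0.003 m and distance of each of controller1, controller2, controller3 from where it was at the start of the episode below 0.04 m), for 0.2 s.
3. every controller stands in a cell and every cartridge lies in the tray, with the knob still home at white ((distance between controller1 and cell1 below 0.03 m or distance between controller1 and cell2 below 0.03 m or distance between controller1 and cell3 below 0.03 m) and angle between each of controller1, controller2, controller3's own z axis and vertical below 0.25 rad and (distance between controller2 and cell1 below 0.03 m or distance between controller2 and cell2 below 0.03 m or distance between controller2 and cell3 below 0.03 m) and (distance between controller3 and cell1 below 0.03 m or distance between controller3 and cell2 below 0.03 m or distance between controller3 and cell3 below 0.03 m) and x of cartridge_yellow in the frame of tray between -0.075 and 0.075 m and y of cartridge_yellow in the frame of tray between -0.045 and 0.045 m and z of each of cartridge_yellow, cartridge_orange, cartridge_green in the frame of tray below 0.055 m and angle between the z axis of each of cartridge_yellow, cartridge_orange, cartridge_green and the z axis of caddy, either way round below 0.15 rad and x of cartridge_orange in the frame of tray between -0.075 and 0.075 m and y of cartridge_orange in the frame of tray between -0.045 and 0.045 m and x of cartridge_green in the frame of tray between -0.075 and 0.075 m and y of cartridge_green in the frame of tray between -0.045 and 0.045 m and value of joint dial between 0.8 and 1.2 rad and value of joint dial_pull below 0.003 m), for 0.2 s.
4. the knob is pulled out again (value of joint dial_pull above 0.008 m), for 0.1 s.
At the end, for the whole second after the job is handed in: Knob home (3 mm), pointer at green (0.2 rad); every controller present stands at rest in a cell (underside within 30 mm of the cell floor centre, tilt under 0.25 rad); every cartridge present lies at rest in the tray, flat to 0.15 rad, on its floor or on another cartridge (value of joint dial between 1.8 and 2.2 rad and value of joint dial_pull below 0.003 m and (distance between controller1 and cell1 below 0.03 m or distance between controller1 and cell2 below 0.03 m or distance between controller1 and cell3 below 0.03 m) and angle between each of controller1, controller2, controller3's own z axis and vertical below 0.25 rad and (distance between controller2 and cell1 below 0.03 m or distance between controller2 and cell2 below 0.03 m or distance between controller2 and cell3 below 0.03 m) and (distance between controller3 and cell1 below 0.03 m or distance between controller3 and cell2 below 0.03 m or distance between controller3 and cell3 below 0.03 m) and x of cartridge_yellow in the frame of tray between -0.075 and 0.075 m and y of cartridge_yellow in the frame of tray between -0.045 and 0.045 m and z of each of cartridge_yellow, cartridge_orange, cartridge_green in the frame of tray below 0.055 m and angle between the z axis of each of cartridge_yellow, cartridge_orange, cartridge_green and the z axis of caddy, either way round below 0.15 rad and x of cartridge_orange in the frame of tray between -0.075 and 0.075 m and y of cartridge_orange in the frame of tray between -0.045 and 0.045 m and x of cartridge_green in the frame of tray between -0.075 and 0.075 m and y of cartridge_green in the frame of tray between -0.045 and 0.045 m and linear speed of each of controller1, controller2, controller3, cartridge_yellow, cartridge_orange, cartridge_green below 0.02 m/s); the robot touches nothing.
It fails at once if the lunch tin or paperweight is moved more than 40 mm (distance of lunch_tin from where it was at the start of the episode above 0.04 m).
It fails at once if the lunch tin or paperweight is moved more than 40 mm (distance of paperweight from where it was at the start of the episode above 0.04 m).
Of controller1, controller2, controller3 only 2 to 3 are there at a start; the rules pass over those that are not, and their reading is None.
Of cartridge_yellow, cartridge_orange, cartridge_green only 2 to 3 are there at a start; the rules pass over those that are not, and their reading is None.
At some moment in a run one of cartridge_yellow, cartridge_orange, cartridge_green may be knocked a few centimetres aside while the robot is not near it.
It also fails if it takes over 210 s, if anything falls off the work surface, if the arm or the gripper's body presses on something with over 40 N, if the wrist force passes 120 N, or if a joint passes its speed limit or range.

### The arm

A 6-joint arm with a two-finger parallel gripper is mounted at the origin on the work surface. World frame = base frame: x ahead of the robot, y to its left, z up, the work surface at z = 0. Lengths are in m, angles in rad, forces in N, time in s.
With the tool pointing down it reaches from about 0.25 to 0.775 m from the base axis. Payload 4 kg.
Tool frame: the origin (TCP) lies midway between the tips of the shut fingers; the grasp point (between the pads) lies 19 mm behind it; z points along the fingers, y is the direction in which the jaws open and shut (so a half turn about z gives the same grasp; the last joint's range is limited). The gripper opens to 94 mm and grips with 3 to 60 N. Pads are 16 mm wide; open, the fingers measure 119 mm over their backs; the gripper's body (75 mm by 177 mm) begins 78 mm behind the grasp point.
Start: joints at [1.158, 0.087, 1.371, -0, 1.684, -0.103], TCP at [0.168, 0.524, 0.206] pointing down, gripper open.
Joint ranges: [-3.1, 3.1], [-0.76, 2.03], [0.27, 2.55], [-1.08, 4.22], [0.17, 2.65], [-2.57, 2.57]. Speed limits (rad/s): [2.79, 2.79, 3.14, 3.14, 3.14, 3.14].

### API

Orientations are given as a unit quaternion [x, y, z, w].
In Python, from workcell import bot gives the robot as it stands. The module is installed in compiled form; this text tells all that it offers.
- The arm moves only by the shell command python3 -m creep 'ROWS' [OPENING]. ROWS is JSON, a list of rows, each a list of 4 numbers: the shift along the world's x, y, z in mm, then the turn about the world's z in degrees. A call has 1 to 20 rows; each row shifts and turns the commanded pose from where the row before left it; what a row does not reach is not made up. A row lasts 1/12 s, in which the tool goes at most 41.7 mm and 7.16 degrees, less where a joint would pass 70% of its speed; a pose out of reach is approached as far as the arm can. A call is refused whole if a number of a shift passes 41.7 or a number of a turn 7.16, either way. A call with a gripper value outside its range is refused whole. OPENING is the closure, from 0 (fully open) to 1 (shut), set as the call begins (- or left out, the last holds). The fingers move at their own pace and stop on an object; the grip force is fixed at half the most. Time passes only in rows, so rows that do not move let the fingers close. It gives the time, the measured TCP pose, the force and the opening at its end, in the units of the state.
- bot.sense(): the state, without advancing time (a new reading comes with each control period).
- bot.read_camera(name): name is "side" or "top" or "wrist"; returns (picture, depth): 420x560x3 uint8, red, green, blue; 420x560 float32, m along the optical axis (not along the pixel's ray), 0 where there is no reading.
- bot.calibration(name): a dict with "fx", "fy", "cx", "cy" (pixels), "dist" ([k1, k2, p1, p2, k3] as OpenCV has them; the pictures are not rectified), "origin" and "orientation" of the camera in the world; the wrist camera has in their place "tool_from_camera" (4x4, takes a point from camera to tool coordinates, whose origin is the TCP and whose axes are the flange's). Camera axes: x right, y down, z forward; pixel columns grow to the right and rows downward; lengths in m; the calibration is good to about 2 mm. A picture is of the moment at which its call begins: read the wrist's pose just before it. calibration takes no time and is no camera call.
- bot.sign_off(): hands the job in, once; it reports no verdict.
Trained networks look in the newest picture that a camera, given by its name, has taken for a name from the list of things; names that differ only in an ending like _2 or _b are one class to them, and where a whole thing is asked for, a point or a joint stands for the part that bears it (a point fixed in the world has none). Each returns a list of dicts, best first, with "conf" (0 to 1); they miss things now and then, are a little off and sometimes report something else, mostly with a low value. They report only what shows in the picture. A call takes as long as a camera call.
- bot.spot_in(camera, thing): "at" ([column, row] in pixels, amid what is visible of it).
- bot.outline_of(camera, thing): "region" (420x560 bool, what is visible of it) and "at" ([column, row] in pixels, amid what is visible of it).
- bot.landmark_of(camera, thing): "at" ([column, row] in pixels: a listed point, or the origin of a listed thing).
The state is a dict: "time": time; "joint_pos": joint angles; "qvel": joint speeds; "joint_efforts": joint torques, N m; "eef_pos": TCP position; "tool_rot": TCP orientation; "contact_force": force on the tool from outside, world axes, zero at the start; "torque": the same for the moment, N m; "width": opening from 0.0 (shut) to 1.0 (fully open).
Only numpy, scipy, OpenCV 4.12 (cv2) and the standard library are available. Lean on these libraries where they do the work, as an engineer would, in place of code of your own. Each camera call takes 0.05 s, during which the arm holds its last target. There are 200 camera calls.

## Working session

There is one attempt and no reset: what is moved stays moved. The work goes in short steps, Python scripts to look and compute and a shell command to move; the robot and the scene stay as the last step left them, time stands still between calls to the robot, and variables do not carry over. Pictures are saved under pics/ and viewed, about 12 in all and at most 16, crops included, and the job is handed in when it is done.

```bash
mkdir -p pics; cat > h.py <<'E'
import numpy as np, cv2
from scipy.spatial.transform import Rotation as R
from workcell import bot
def cam(name):
    c=bot.calibration(name); s=bot.sense()
    K=np.array([[c['fx'],0,c['cx']],[0,c['fy'],c['cy']],[0,0,1.]]); d=np.array(c['dist'],float)
    if 'origin' in c:
        q=np.array(c['orientation']); 
        Rm=R.from_quat(q).as_matrix() if q.size==4 else q
        return K,d,Rm,np.array(c['origin'])
    T=np.eye(4);T[:3,:3]=R.from_quat(s['tool_rot']).as_matrix();T[:3,3]=s['eef_pos']
    T=T@np.array(c['tool_from_camera']); return K,d,T[:3,:3],T[:3,3]
def ray(C,p):
    K,d,Rm,o=C; u=cv2.undistortPoints(np.array(p,float).reshape(-1,1,2),K,d).reshape(-1,2)
    return np.c_[u,np.ones(len(u))]@Rm.T,o
def onz(C,p,z):
    r,o=ray(C,p); return o+r*((z-o[2])/r[:,2])[:,None]
def cloud(C,D,mask):
    v,u=np.nonzero(mask&(D>0)); r,o=ray(C,np.c_[u,v]); return o+r*D[v,u][:,None]
def proj(C,P):
    K,d,Rm,o=C; return cv2.projectPoints((np.array(P,float).reshape(-1,3)-o)@Rm,np.zeros(3),np.zeros(3),K,d)[0].reshape(-1,2)
def save(name,im): cv2.imwrite('pics/'+name+'.png',im[:,:,::-1])
E
python3 - <<'E'
from h import *
print(bot.sense())
for n in('top','side'):
    C=cam(n); im,D=bot.read_camera(n); save(n+'0',im); np.savez(n+'0',im=im,D=D)
    print(n,C[3],C[2][:,2])
    for t in ['crate','peg2','caddy','cell1','cell3','tray','dial_box','dial_grip','controller1','cartridge_yellow','cartridge_orange','cartridge_green','lunch_tin','paperweight']:
        r=bot.landmark_of(n,t); print(t,[(np.round(x['at']).tolist(),round(x['conf'],2)) for x in r[:4]])
E
```

```text
{'time': 0.0, 'joint_pos': array([ 1.15791134e+00,  8.79576104e-02,  1.37223695e+00,  3.16231175e-06,
        1.68354830e+00, -1.03112369e-01]), 'qvel': array([ 0.00115244,  0.00232993,  0.00122312, -0.00062007, -0.00123072,
       -0.00034346]), 'joint_efforts': array([ 5.29908721e-04, -3.40173662e+01, -3.02429366e+01,  7.16495630e-02,
        3.27068812e-02, -1.48125378e-04]), 'eef_pos': array([0.16746006, 0.52333242, 0.2043115 ]), 'tool_rot': array([ 1.54267507e-01,  9.88028532e-01, -1.03911731e-03, -2.75827086e-04]), 'contact_force': array([-0.30589185, -0.48429691,  0.62404182]), 'torque': array([ 0.04900164, -0.00583109,  0.07241101]), 'width': 1.0010322050398008}
top [ 0.47396777 -0.02880802  1.62864319] [ 0.09446837  0.00648277 -0.99550676]
crate [([151.0, 256.0], 0.62)]
peg2 [([135.0, 249.0], 0.94), ([245.0, 246.0], 0.45)]
caddy [([264.0, 246.0], 0.96)]
cell1 [([238.0, 266.0], 0.87), ([243.0, 245.0], 0.85), ([240.0, 224.0], 0.76)]
cell3 [([238.0, 266.0], 0.87), ([243.0, 245.0], 0.85), ([240.0, 224.0], 0.76)]
tray [([276.0, 244.0], 0.83)]
dial_box [([351.0, 208.0], 0.82)]
dia
[... 328 characters left out ...]
[259.0, 170.0], 0.64), ([154.0, 251.0], 0.41)]
paperweight [([300.0, 164.0], 0.77)]
side [ 0.54508935 -0.87935571  0.63326471] [ 0.03616278  0.85973019 -0.50946664]
crate [([256.0, 192.0], 0.75)]
peg2 [([256.0, 130.0], 0.9)]
caddy [([258.0, 251.0], 0.69)]
cell1 []
cell3 []
tray [([260.0, 256.0], 0.75), ([260.0, 250.0], 0.53)]
dial_box [([308.0, 328.0], 0.8), ([259.0, 249.0], 0.74)]
dial_grip [([347.0, 248.0], 0.59), ([316.0, 297.0], 0.58)]
controller1 [([258.0, 184.0], 0.98), ([288.0, 178.0], 0.58)]
cartridge_yellow [([216.0, 309.0], 0.68)]
cartridge_orange [([260.0, 252.0], 0.32)]
cartridge_green [([274.0, 400.0], 0.81)]
lunch_tin [([349.0, 249.0], 0.6)]
paperweight [([369.0, 285.0], 0.94)]
```

```bash
python3 - <<'E'
import cv2,numpy as np
a=cv2.imread('pics/top0.png')[130:330,90:450]; cv2.imwrite('pics/top0c.png',cv2.resize(a,None,fx=2.2,fy=2.2,interpolation=2))
E
```

```text
(no output)
```

View pics/top0c.png

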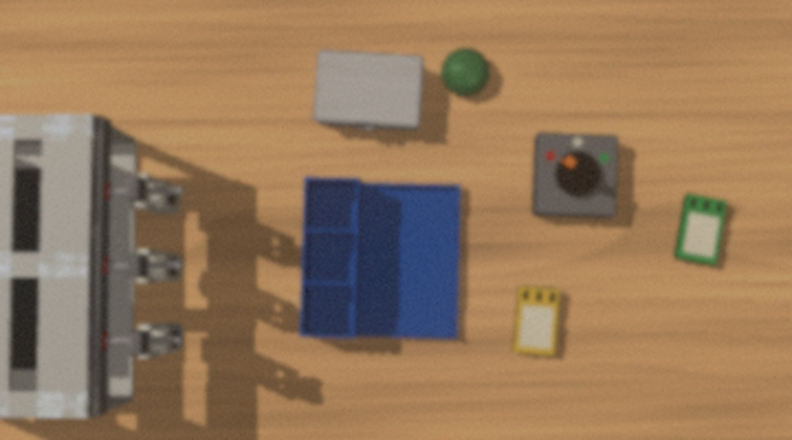

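View pics/side0.png

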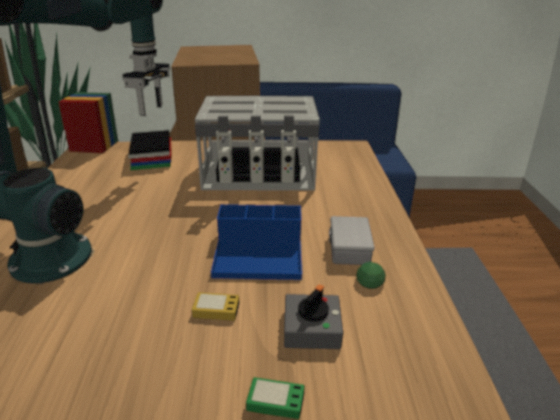

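The top view (image left = +y, up = +x) shows three controllers at the crate, the caddy, the dial box with its pointer at red, yellow and green cartridges (no orange), and the tin and paperweight well clear. The side view agrees.

```bash
python3 - <<'E'
from h import *
d=np.load('top0.npz'); D=d['D'];im=d['im']; C=cam('top')
P=cloud(C,D,np.ones(D.shape,bool)); 
sel=(P[:,0]>0.2)&(P[:,0]<0.8)&(abs(P[:,1])<0.7); print('table z',np.percentile(P[sel&(abs(P[:,2])<.03),2],[10,50,90]))
def land(t,z):
    for r in bot.landmark_of('top',t)[:3]: print(t,onz(C,r['at'],z)[0].round(4),round(r['conf'],2))
bot.read_camera('top')
for t,z in [('peg2',.2),('crate',0),('caddy',0),('cell1',.005),('tray',.005),('dial_box',0),('dial_grip',.082),('controller1',.06),('cartridge_yellow',0),('cartridge_green',0),('lunch_tin',0),('paperweight',0)]: land(t,z)
def rect(t,zt,lo,n='top'):
    for r in bot.outline_of('top',t)[:1]:
        m=r['region']; Q=cloud(C,D,m); q=Q[(Q[:,2]>lo)]
        c=cv2.minAreaRect(q[:,:2].astype(np.float32)*1000)
        cs=max(cv2.findContours(m.astype(np.uint8),0,1)[0],key=cv2.contourArea).reshape(-1,2)
        w=onz(C,cs,zt)[:,:2]
        print(t,'depth',np.round(c[0]),np.round(c[1]),round(c[2],1),'zmed',np.median(q[:,2]).round(3),'outl',[np.round(x,1) for x in cv2.minAreaRect((w*1000).astype(np.float32))])
for t,z,lo in [('caddy',.018,.0),('dial_box',.045,.035),('cartridge_yellow',.024,.012),('cartridge_green',.024,.012),('lunch_tin',.056,.03),('crate',.23,.2),('controller1',.26,.22)]: rect(t,z,lo)
E
```

```text
table z [-0.00477022  0.00031956  0.00640503]
peg2 [0.5136 0.3549 0.2   ] 0.78
peg2 [0.7206 0.0193 0.2   ] 0.4
crate [0.5145 0.3554 0.    ] 0.65
caddy [0.5173 0.019  0.    ] 0.85
cell1 [0.602  0.0871 0.005 ] 0.74
cell1 [0.5265 0.0807 0.005 ] 0.72
tray [ 0.5226 -0.0159  0.005 ] 0.69
tray [ 0.6452 -0.2404  0.005 ] 0.2
dial_box [ 0.6359 -0.2468  0.    ] 0.58
dial_box [ 0.4399 -0.1901  0.    ] 0.41
dial_grip [ 0.6318 -0.2371  0.082 ] 0.7
controller1 [0.4211 0.299  0.06  ] 0.7
controller1 [0.6018 0.301  0.06  ] 0.66
controller1 [0.5265 0.3026 0.06  ] 0.57
cartridge_yellow [ 0.4405 -0.1919  0.    ] 0.66
cartridge_green [ 0.5531 -0.4097  0.    ] 0.74
lunch_tin [0.7533 0.0288 0.    ] 0.82
lunch_tin [ 0.5248 -0.0192  0.    ] 0.74
paperweight [ 0.7775 -0.1077  0.    ] 0.68
paperweight [0.5231 0.0793 0.    ] 0.2
caddy depth [521.  22.] [213. 209.] 89.1 zmed 0.006 outl [array([523.7,  21.2]), array([211. , 213.8]), np.float64(88.9)]
dial_box depth [ 628. -244.] [109. 108.] 86.9 zmed 0.046 outl [array([ 626.9, -242.1]), array([112.4, 110.8]), np.float64(86.6)]
cartridge_yellow depth [ 438. -187.] [55. 91.] 82.5 zmed 0.024 outl [array([ 437.2, -186.8]), array([57.2, 91.6]), np.float64(84.0)]
cartridge_green depth [ 555. -415.] [58. 89.] 77.5 zmed 0.024 outl [array([ 555.4, -410.5]), array([64.9, 92.9]), np.float64(79.6)]
lunch_tin depth [746.  32.] [144. 104.] 85.2 zmed 0.056 outl [array([745.7,  31.5]), array([145.4, 107.6]), np.float64(86.0)]
crate depth [515. 433.] [362. 361.] 88.7 zmed 0.23 outl [array([516. , 458.8]), array([309.6, 365.7]), np.float64(89.8)]
controller1 depth [513. 298.] [16. 26.] 89.3 zmed 0.259 outl [array([512.2, 275.3]), array([59.3, 35.5]), np.float64(89.3)]
```

```bash
python3 -m creep '[[0,0,40,0],[0,-20,30,0],[20,-35,0,-6],[20,-35,0,-6],[20,-35,0,-6],[20,-35,0,-6],[20,-35,0,-6],[20,-35,0,-6],[20,-35,0,-6],[20,-35,0,-6],[20,-35,0,-6],[20,-35,0,-6],[20,-35,0,-6],[20,-35,0,-6],[20,-35,0,-6],[20,-35,0,-6],[20,-35,0,-6],[20,-35,0,-6],[20,-35,0,-6],[20,-35,0,-6]]'
python3 -m creep '[[20,-30,-15,0],[20,-30,-15,0],[20,-29,-15,0],[20,-26,-15,0],[0,0,0,0]]'
cat > look.py <<'E'
import sys
from h import *
tag=sys.argv[1]; C=cam('wrist'); im,D=bot.read_camera('wrist'); save(tag,im); np.savez(tag,im=im,D=D)
s=bot.sense(); print(s['eef_pos'].round(4), 'jawdeg', np.degrees(np.arctan2(*R.from_quat(s['tool_rot']).as_matrix()[1::-1,1])).round(1),'F',s['contact_force'].round(1),'w',round(s['width'],3),'t',round(s['time'],1),'j6',s['joint_pos'][5].round(2))
for a in sys.argv[2:]:
    t,z=a.split(':')
    for r in bot.landmark_of('wrist',t)[:3]: print(t,np.round(r['at']),onz(C,r['at'],float(z))[0].round(4),round(r['conf'],2))
E
python3 look.py w1 dial_grip:.082 dial_box:0
```

```text
time: 4.17
eef_pos: [0.5283, -0.1282, 0.2756]
tool_rot: [0.891, 0.453, 0.0, 0.0]
contact_force: [0.1, 0.2, 0.4]
width: 0.999
time: 4.58
eef_pos: [0.6079, -0.2454, 0.2071]
tool_rot: [0.891, 0.454, -0.003, -0.003]
contact_force: [-1.7, -0.9, -1.6]
width: 1.002
[ 0.6071 -0.243   0.2097] jawdeg -35.9 F [-0.6  0.2 -0.6] w 0.998 t 4.6 j6 0.16
dial_grip [307. 192.] [ 0.6306 -0.2443  0.082 ] 0.82
dial_box [301. 176.] [ 0.6295 -0.242   0.    ] 0.98
```

View pics/w1.png

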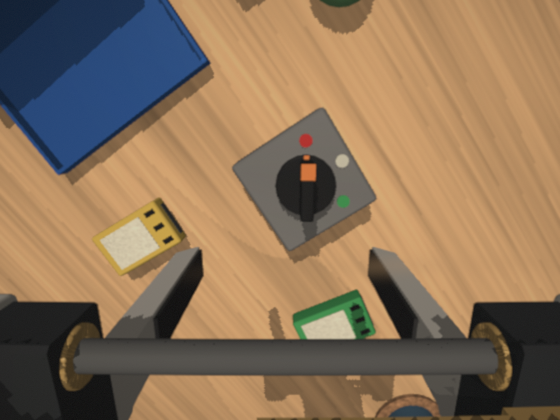

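```bash
python3 -m creep '[[12,0,-20,0],[11,0,-30,0],[0,0,-30,0],[0,0,-25,0],[0,0,-20,0],[0,0,-15,0],[0,0,-4,0],[0,0,0,0],[0,0,0,0]]'
python3 look.py w2 dial_grip:.082
```

```text
time: 5.48
eef_pos: [0.6315, -0.2407, 0.0743]
tool_rot: [0.89, 0.456, 0.001, 0.001]
contact_force: [-0.1, -0.5, 1.1]
width: 1.0
[ 0.6319 -0.2411  0.0747] jawdeg -35.7 F [ 0.1 -1.1  0.3] w 0.997 t 5.5 j6 0.17
dial_grip [287. 271.] [ 0.6306 -0.2423  0.082 ] 0.82
dial_grip [331. 417.] [ 0.5949 -0.3406  0.082 ] 0.25
```

View pics/w2.png

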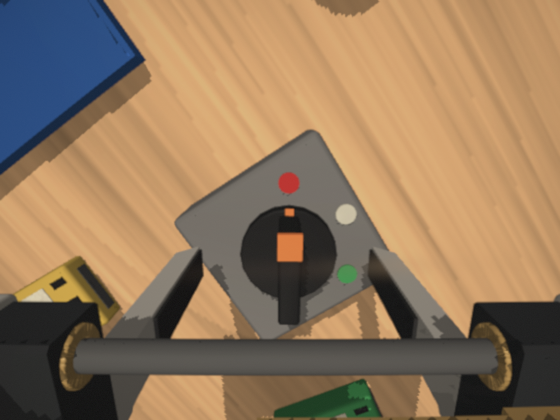

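```bash
python3 -m creep '[[-1,-1,-5,0],[0,0,-4,0],[0,0,0,0]]'
python3 -m creep '[[0,0,0,0],[0,0,0,0],[0,0,0,0],[0,0,0,0],[0,0,0,0],[0,0,0,0],[0,0,0,0],[0,0,0,0],[0,0,0,0],[0,0,0,0]]' 1
python3 -m creep '[[0,0,3,0],[0,0,4,0],[0,0,4,0],[0,0,2,0],[0,0,0,0],[0,0,0,0],[0,0,0,0]]'
```

```text
time: 5.83
eef_pos: [0.6292, -0.2421, 0.0617]
tool_rot: [0.89, 0.456, -0.0, -0.0]
contact_force: [0.1, -0.7, -1.0]
width: 1.002
time: 6.67
eef_pos: [0.6297, -0.2422, 0.0625]
tool_rot: [0.89, 0.456, 0.0, 0.0]
contact_force: [0.1, 0.6, 0.7]
width: 0.326
time: 7.25
eef_pos: [0.6315, -0.2435, 0.0765]
tool_rot: [0.89, 0.456, 0.001, 0.002]
contact_force: [4.7, -2.5, -1.8]
width: 0.124
```

```bash
cat > knob.py <<'E'
from h import *
C=cam('wrist'); im,D=bot.read_camera('wrist'); s=bot.sense(); print(s['eef_pos'].round(4),s['contact_force'].round(1),s['width'])
P=cloud(C,D,np.ones(D.shape,bool)); v,u=np.nonzero(D>0); col=im[v,u].astype(int)
n=np.hypot(P[:,0]-.630,P[:,1]+.243)
o=(col[:,0]>150)&(col[:,0]-col[:,2]>80)&(n<.04)&(P[:,2]>.05)
print('orange',o.sum(),np.percentile(P[o],[10,50,90],axis=0).round(4) if o.sum() else '')
k=(col.max(1)<60)&(n<.032)&(P[:,2]>.03); print('dark z hist',np.histogram(P[k,2],np.arange(.04,.13,.005)))
g=(col.min(1)>60)&(np.ptp(col,axis=1)<25)&(n<.07)&(n>.035)&(P[:,2]<.06)&(P[:,2]>.03); print('box z',np.median(P[g,2]))
for c,m in (('dot_red',(col[:,0]>130)&(col[:,1]<90)&(n>.035)),('white',(col.min(1)>150)),('green',(col[:,1]-col[:,0]>40))):
    m=m&(abs(n-.043)<.01)&(P[:,2]<.06); d=np.median(P[m],axis=0)-[.630,-.243,0] if m.sum() else np.zeros(3); print(c,m.sum(),np.degrees(np.arctan2(d[1],d[0])).round(1))
if o.sum(): d=np.median(P[o],axis=0)-[.630,-.243,0]; print('pointer',np.degrees(np.arctan2(d[1],d[0])).round(1))
E
python3 knob.py
```

```text
[ 0.6315 -0.2435  0.0765] [ 4.5 -2.3 -1.4] 0.12872527290892527
orange 965 [[ 0.6379 -0.2323  0.1006]
 [ 0.6437 -0.2261  0.102 ]
 [ 0.6508 -0.2203  0.1949]]
dark z hist (array([   0,    4,    0,   53,  383, 2487,   48,   57,   58,   65,   76,
        203, 1322,   47,   64,   29,   89]), array([0.04 , 0.045, 0.05 , 0.055, 0.06 , 0.065, 0.07 , 0.075, 0.08 ,
       0.085, 0.09 , 0.095, 0.1  , 0.105, 0.11 , 0.115, 0.12 , 0.125]))
box z 0.04545045696586028
dot_red 354 52.5
white 289 -3.0
green 263 -58.9
pointer 50.9
```

```bash
python3 -m creep '[[0,0,2,0],[0,0,2,0],[0,0,1,0],[0,0,0,0],[0,0,0,0],[0,0,0,0]]'; python3 knob.py
```

```text
time: 7.8
eef_pos: [0.6314, -0.2435, 0.0809]
tool_rot: [0.89, 0.456, 0.001, 0.002]
contact_force: [5.2, -2.2, -3.1]
width: 0.124
[ 0.6314 -0.2435  0.0809] [ 4.4 -2.6 -2.8] 0.12658025069889597
orange 985 [[ 0.6381 -0.232   0.1052]
 [ 0.6435 -0.2259  0.1064]
 [ 0.6507 -0.2194  0.1991]]
dark z hist (array([   0,    0,    7,    0,   69, 1012, 1854,   52,   51,   61,   62,
         89,  526,  976,   52,   60,   26]), array([0.04 , 0.045, 0.05 , 0.055, 0.06 , 0.065, 0.07 , 0.075, 0.08 ,
       0.085, 0.09 , 0.095, 0.1  , 0.105, 0.11 , 0.115, 0.12 , 0.125]))
box z 0.04540612392956998
dot_red 343 52.5
white 273 -3.1
green 249 -58.7
pointer 51.7
```

```bash
python3 -m creep '[[0,0,0,-5],[0,0,0,-7],[0,0,0,-7],[0,0,0,-7],[0,0,0,-7],[0,0,0,-7],[0,0,0,-7],[0,0,0,-6],[0,0,0,-4],[0,0,0,0],[0,0,0,0],[0,0,0,0]]'; python3 knob.py
```

```text
time: 8.85
eef_pos: [0.6315, -0.2435, 0.081]
tool_rot: [1.0, -0.024, 0.002, 0.001]
contact_force: [3.9, -2.6, -3.0]
width: 0.128
[ 0.6315 -0.2435  0.0809] [ 5.2 -3.4 -3.5] 0.12448826046206636
orange 1007 [[ 0.6446 -0.2507  0.09  ]
 [ 0.6526 -0.2453  0.1065]
 [ 0.659  -0.2393  0.1995]]
dark z hist (array([   0,    1,   11,    2,   85,  898, 2018,   50,   51,   56,   65,
         81,  471, 1029,   53,   51,   33]), array([0.04 , 0.045, 0.05 , 0.055, 0.06 , 0.065, 0.07 , 0.075, 0.08 ,
       0.085, 0.09 , 0.095, 0.1  , 0.105, 0.11 , 0.115, 0.12 , 0.125]))
box z 0.04548045304772111
dot_red 313 52.4
white 330 -3.1
green 307 -58.8
pointer -5.9
```

```bash
python3 -m creep '[[0,0,-3,0],[0,0,-4,0],[0,0,-4,0],[0,0,-3,0],[0,0,-1,0],[0,0,0,0],[0,0,0,0],[0,0,0,0]]'; python3 knob.py
```

```text
time: 9.57
eef_pos: [0.6316, -0.2436, 0.0698]
tool_rot: [1.0, -0.024, 0.003, 0.002]
contact_force: [3.0, -2.8, 12.4]
width: 0.124
[ 0.6316 -0.2436  0.0698] [ 1.5 -2.5 10.9] 0.1296905888892792
orange 990 [[ 0.6447 -0.2506  0.0938]
 [ 0.6525 -0.2453  0.0956]
 [ 0.6587 -0.2392  0.1885]]
dark z hist (array([   0,    0,  107, 2388,  528,   43,   58,   56,   64,   77, 1249,
        256,   63,   41,   52,   73,   46]), array([0.04 , 0.045, 0.05 , 0.055, 0.06 , 0.065, 0.07 , 0.075, 0.08 ,
       0.085, 0.09 , 0.095, 0.1  , 0.105, 0.11 , 0.115, 0.12 , 0.125]))
box z 0.04544613835558453
dot_red 342 52.2
white 360 -3.0
green 335 -58.8
pointer -5.9
```

```bash
python3 -m creep '[[0,0,-1,0],[0,0,-1,0],[0,0,0,0],[0,0,0,0],[0,0,0,0],[0,0,0,0]]'; python3 knob.py | head -2;  python3 -m creep '[[0,0,0,0],[0,0,0,0],[0,0,0,0],[0,0,0,0],[0,0,0,0],[0,0,0,0],[0,0,0,0],[0,0,0,0]]' 0; python3 knob.py
```

```text
time: 10.12
eef_pos: [0.6317, -0.2436, 0.0698]
tool_rot: [1.0, -0.024, 0.004, 0.002]
contact_force: [-0.6, -1.3, 17.2]
width: 0.127
[ 0.6316 -0.2436  0.0698] [ 0.  -0.2 15.8] 0.12480672305656287
orange 995 [[ 0.6449 -0.2506  0.0939]
time: 10.83
eef_pos: [0.6296, -0.2421, 0.0632]
tool_rot: [1.0, -0.024, -0.0, -0.0]
contact_force: [0.2, -0.2, -0.3]
width: 0.657
[ 0.6296 -0.2421  0.0633] [-0.5 -0.1  0.7] 0.6958065384474361
orange 1003 [[ 0.6447 -0.274   0.0939]
 [ 0.6512 -0.2448  0.0956]
 [ 0.6571 -0.239   0.1814]]
dark z hist (array([   0,    0,  114, 4130, 1197,  106,  107,  117,  132,  141, 1351,
        387,   77,   87,  102,  121,  116]), array([0.04 , 0.045, 0.05 , 0.055, 0.06 , 0.065, 0.07 , 0.075, 0.08 ,
       0.085, 0.09 , 0.095, 0.1  , 0.105, 0.11 , 0.115, 0.12 , 0.125]))
box z 0.04548361851028482
dot_red 369 52.1
white 391 -3.0
green 361 -58.7
pointer -4.9
```

```bash
python3 -m creep '[[0,0,20,0],[0,0,35,0],[0,0,40,0],[-20,5,30,0],[-30,8,22,0],[-35,9,0,0],[-35,9,0,0],[-35,9,0,0],[-30,8,0,0],[-20,5,0,0],[-15,2,0,0],[0,0,0,0],[0,0,0,0]]'; python3 knob.py | tail -6;python3 look.py w3 cartridge_yellow:.0 tray:.005
cat > cart.py <<'E'
import sys
from h import *
t=sys.argv[1]; n=sys.argv[2] if len(sys.argv)>2 else 'wrist'
C=cam(n); im,D=bot.read_camera(n); s=bot.sense(); print(s['eef_pos'].round(4))
for r in bot.outline_of(n,t)[:2]:
    Q=cloud(C,D,r['region']); top=np.median(Q[Q[:,2]>.012][:,2]) if (Q[:,2]>.012).any() else 0
    q=Q[abs(Q[:,2]-top)<.004]; c=cv2.minAreaRect((q[:,:2]*1000).astype(np.float32))
    print(t,round(r['conf'],2),'c',np.round(c[0],1),'wh',np.round(c[1],1),'ang',round(c[2],1),'top',top.round(4),'mean',q[:,:2].mean(0).round(4))
E
python3 cart.py cartridge_yellow
```

```text
time: 11.97
eef_pos: [0.4097, -0.1872, 0.2112]
tool_rot: [1.0, -0.024, 0.001, 0.0]
contact_force: [0.7, 0.2, 0.1]
width: 0.998
dark z hist (array([0, 0, 0, 0, 0, 0, 0, 0, 0, 0, 0, 0, 0, 0, 0, 0, 0]), array([0.04 , 0.045, 0.05 , 0.055, 0.06 , 0.065, 0.07 , 0.075, 0.08 ,
       0.085, 0.09 , 0.095, 0.1  , 0.105, 0.11 , 0.115, 0.12 , 0.125]))
box z 0.045240426764283526
dot_red 0 0.0
white 0 0.0
green 0 0.0
[ 0.4104 -0.1874  0.2106] jawdeg -92.7 F [ 0.7  0.5 -0.6] w 1.003 t 12.1 j6 1.06
tray [124.  97.] [ 0.5204 -0.0175  0.005 ] 0.84
[ 0.4104 -0.1873  0.2102]
cartridge_yellow 0.85 c [ 454.2 -218.2] wh [56.1 90.1] ang 84.0 top 0.0247 mean [ 0.4558 -0.218 ]
cartridge_yellow 0.67 c [ 553.8 -413.6] wh [57.3 86.6] ang 77.9 top 0.0246 mean [ 0.5522 -0.4122]
```

```bash
python3 -m creep '[[14,-10,-20,-3],[15,-11,-35,0],[15,-10,-40,0],[0,0,-40,0],[0,0,-30,0],[0,0,-20,0],[0,0,-15,0],[0,0,-4,0],[0,0,0,0],[0,0,0,0]]'
python3 -m creep '[[0,0,0,0],[0,0,0,0],[0,0,0,0],[0,0,0,0],[0,0,0,0],[0,0,0,0],[0,0,0,0],[0,0,0,0],[0,0,0,0]]' 1
```

```text
time: 13.1
eef_pos: [0.4536, -0.218, 0.0091]
tool_rot: [0.999, -0.05, 0.0, 0.0]
contact_force: [-0.0, -0.1, 1.6]
width: 1.001
time: 13.85
eef_pos: [0.453, -0.2178, 0.0088]
tool_rot: [0.999, -0.05, 0.0, 0.0]
contact_force: [-1.4, -0.0, 1.7]
width: 0.597
```

```bash
python3 -m creep '[[0,0,15,0],[0,0,30,0],[0,0,35,0],[4,30,10,1],[4,35,0,1],[4,40,0,1],[4,40,0,1],[4,35,0,1],[0,20,0,0],[0,2,0,0],[0,0,0,0],[0,0,0,0]]'
python3 look.py w4 tray:.005; python3 cart.py caddy;python3 cart.py cartridge_yellow
```

```text
time: 14.85
eef_pos: [0.4728, -0.0163, 0.0982]
tool_rot: [1.0, -0.007, -0.0, 0.0]
contact_force: [0.9, 0.1, -1.3]
width: 0.592
[ 0.4728 -0.0167  0.0983] jawdeg -90.8 F [ 1.1 -0.  -0.5] w 0.589 t 14.9 j6 1.43
tray [282. 154.] [ 0.5238 -0.014   0.005 ] 0.85
[ 0.4729 -0.017   0.0984]
caddy 0.62 c [523.   84.4] wh [ 70.4 198.3] ang 88.0 top 0.0535 mean [0.523  0.0935]
[ 0.4729 -0.0168  0.0984]
cartridge_yellow 0.62 c [476.  -16.4] wh [56.2 86.8] ang 89.0 top 0.1145 mean [ 0.4796 -0.0165]
```

View pics/w4.png

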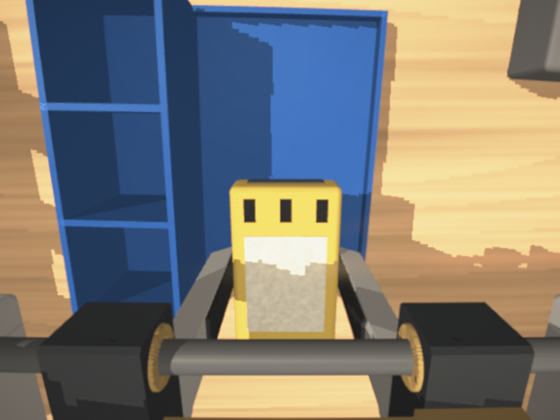

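```bash
python3 -m creep '[[2,0,-20,0],[0,0,-25,0],[0,0,-20,0],[0,0,-12,0],[0,0,-6,0],[0,0,0,0],[0,0,0,0]]'
python3 -m creep '[[0,0,0,0],[0,0,0,0],[0,0,0,0],[0,0,0,0]]' 0.2
python3 -m creep '[[0,0,25,0],[0,0,40,0],[0,0,40,0],[0,0,40,0],[0,-30,0,0],[0,-35,0,0],[5,-40,0,-2],[5,-40,0,-2],[5,-40,0,-2],[5,-40,0,-2],[5,-40,0,-2],[5,-40,0,0],[5,-40,0,0],[5,-35,0,0],[5,-20,0,0],[0,0,0,0],[0,0,0,0]]' 0
python3 look.py w5; python3 cart.py cartridge_green
```

```text
time: 15.73
eef_pos: [0.4754, -0.0161, 0.0159]
tool_rot: [1.0, -0.007, 0.0, 0.0]
contact_force: [-0.5, -0.4, -1.4]
width: 0.596
time: 16.07
eef_pos: [0.4754, -0.0158, 0.0161]
tool_rot: [1.0, -0.007, 0.001, 0.0]
contact_force: [0.7, 0.7, -0.8]
width: 0.793
time: 17.48
eef_pos: [0.5196, -0.4163, 0.1596]
tool_rot: [0.996, -0.094, -0.0, -0.001]
contact_force: [-0.2, -0.0, 0.4]
width: 1.001
[ 0.5198 -0.4152  0.1601] jawdeg -100.8 F [0.1 1.  0.2] w 1.002 t 17.5 j6 1.0
[ 0.52   -0.4146  0.1605]
cartridge_green 0.68 c [ 556.  -414.6] wh [56.  90.3] ang 78.0 top 0.0248 mean [ 0.5581 -0.4152]
```

```bash
python3 -m creep '[[18,0,-20,-1],[18,0,-35,0],[0,0,-35,0],[0,0,-30,0],[0,0,-20,0],[0,0,-10,0],[0,0,-3,0],[0,0,0,0],[0,0,0,0]]'
python3 -m creep '[[0,0,0,0],[0,0,0,0],[0,0,0,0],[0,0,0,0],[0,0,0,0],[0,0,0,0],[0,0,0,0],[0,0,0,0],[0,0,0,0]]' 1
python3 -m creep '[[0,0,15,0],[0,0,30,0],[0,0,35,0],[0,0,35,0],[0,0,30,0],[0,30,0,1],[0,40,0,1],[0,40,0,1],[0,40,0,1],[2,40,0,1],[2,40,0,1],[2,40,0,1],[2,40,0,1],[2,40,0,1],[2,35,0,1],[2,12,0,1],[0,0,0,0],[0,0,0,0]]'
python3 look.py w6 tray:.005; python3 cart.py cartridge_green;python3 cart.py cartridge_green top;  python3 cart.py cartridge_yellow top
```

```text
time: 18.38
eef_pos: [0.5571, -0.4161, 0.01]
tool_rot: [0.995, -0.102, 0.002, 0.001]
contact_force: [-0.8, 0.1, 0.3]
width: 0.997
time: 19.13
eef_pos: [0.556, -0.4156, 0.0076]
tool_rot: [0.995, -0.102, -0.0, -0.0]
contact_force: [-0.1, 0.7, 1.5]
width: 0.594
time: 20.63
eef_pos: [0.5699, -0.019, 0.1522]
tool_rot: [1.0, -0.006, -0.0, 0.001]
contact_force: [0.1, -0.2, -1.7]
width: 0.592
[ 0.5699 -0.0199  0.1522] jawdeg -90.8 F [-0.6 -0.6 -2. ] w 0.595 t 20.7 j6 1.45
[ 0.5699 -0.0206  0.1523]
cartridge_green 0.83 c [573. -20.] wh [56.  84.5] ang 89.3 top 0.1696 mean [ 0.5765 -0.02  ]
[ 0.5699 -0.0205  0.1523]
cartridge_green 0.56 c [531.6 -21.5] wh [51.1 16.2] ang 89.0 top 0.1686 mean [ 0.531 -0.022]
[ 0.5699 -0.02    0.1524]
cartridge_yellow 0.47 c [ 628.2 -240.6] wh [50.3 52.8] ang 87.4 top 0.0604 mean [ 0.6284 -0.2392]
```

View pics/w6.png

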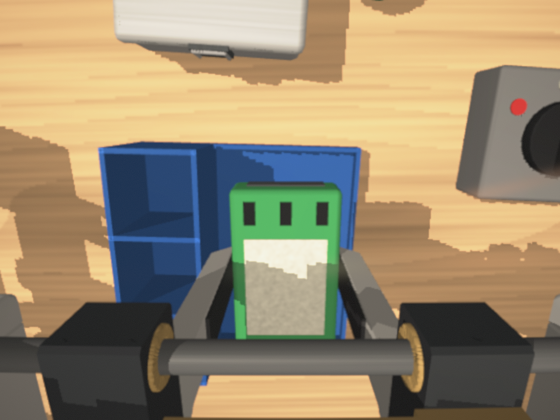

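```bash
python3 -m creep '[[1,4,-25,0],[0,0,-35,0],[0,0,-35,0],[0,0,-25,0],[0,0,-11,0],[0,0,-6,0],[0,0,0,0],[0,0,0,0]]'
python3 -m creep '[[0,0,0,0],[0,0,0,0],[0,0,0,0],[0,0,0,0]]' 0.2
python3 -m creep '[[0,0,25,0],[0,0,40,0],[0,0,40,0],[0,0,40,0],[-10,0,40,0],[-30,0,40,0],[-40,0,40,0],[-40,0,40,0],[-40,0,0,0],[-30,0,0,0],[0,0,0,0],[0,0,0,0]]'
python3 look.py w7 tray:.005 cell1:.005 ; python3 cart.py cartridge_green;  python3 cart.py cartridge_yellow
```

```text
time: 21.7
eef_pos: [0.5723, -0.015, 0.0172]
tool_rot: [1.0, -0.007, 0.001, 0.0]
contact_force: [-0.3, -0.6, -0.4]
width: 0.596
time: 22.03
eef_pos: [0.5718, -0.0148, 0.0169]
tool_rot: [1.0, -0.007, 0.001, 0.0]
contact_force: [0.5, 0.1, -0.1]
width: 0.79
time: 23.03
eef_pos: [0.4064, -0.0146, 0.2942]
tool_rot: [1.0, -0.007, 0.002, 0.0]
contact_force: [1.1, 0.1, -0.9]
width: 0.801
[ 0.4071 -0.0147  0.2934] jawdeg -90.8 F [0.2 0.5 0.6] w 0.804 t 23.1 j6 1.41
tray [289.  92.] [ 0.5207 -0.0208  0.005 ] 0.67
cell1 [208.  89.] [0.5252 0.0847 0.005 ] 0.92
cell1 [207. 143.] [0.4561 0.0914 0.005 ] 0.74
cell1 [203.  30.] [0.5955 0.0866 0.005 ] 0.57
[ 0.4078 -0.0147  0.2922]
cartridge_green 0.85 c [572.7 -14.6] wh [56.3 90.1] ang 89.3 top 0.0297 mean [ 0.573  -0.0146]
cartridge_green 0.3 c [ 594.  -240.6] wh [ 41.6 111.6] ang 0.1 top 0.045 mean [ 0.5937 -0.2396]
[ 0.4077 -0.0147  0.292 ]
cartridge_yellow 0.83 c [476.4 -15.7] wh [56.  88.5] ang 89.2 top 0.0298 mean [ 0.4777 -0.0155]
cartridge_yellow 0.37 c [ 593.9 -240.6] wh [111.3  41.3] ang 89.9 top 0.0451 mean [ 0.5936 -0.2399]
```

View pics/w7.png

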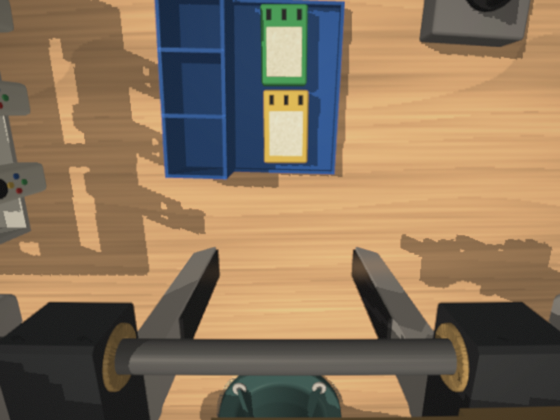

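```bash
cat > tabs.py <<'E'
import sys
from h import *
n=sys.argv[1]; C=cam(n); im,D=bot.read_camera(n)
P=cloud(C,D,np.ones(D.shape,bool)); 
for k,x in enumerate((.423,.513,.603)):
    m=(abs(P[:,0]-x)<.04)&(P[:,1]>.2)&(P[:,1]<.345)&(P[:,2]>.243)&(P[:,2]<.275); q=P[m]
    if m.sum()>5: print(k,m.sum(),np.percentile(q,[3,50,97],axis=0).round(4).tolist(),[np.round(v,3) for v in cv2.minAreaRect((q[:,:2]*1000).astype(np.float32))])
m=(P[:,1]>.2)&(P[:,1]<.62)&(P[:,2]>.215)&(P[:,2]<.24); print('crate',m.sum(),np.percentile(P[m],[1,50,99],axis=0).round(4).tolist())
E
python3 tabs.py top; python3 -m creep '[[-10,20,20,0],[-10,35,20,0],[-10,40,20,0],[-10,40,20,0],[0,40,0,0],[0,40,0,0],[0,30,0,0],[0,10,0,0],[0,0,0,0],[0,0,0,0]]' 0.45; python3 look.py w8; python3 tabs.py wrist
```

```text
0 82 [[0.4087, 0.2887, 0.2463], [0.4225, 0.2947, 0.2589], [0.4364, 0.3033, 0.2642]] [array([422.424, 295.767]), array([15.146, 28.282]), np.float64(89.94)]
1 67 [[0.4998, 0.2912, 0.2515], [0.51, 0.2967, 0.2596], [0.5252, 0.3049, 0.2646]] [array([512.536, 297.542]), array([15.078, 25.626]), np.float64(88.826)]
2 64 [[0.589, 0.2944, 0.2456], [0.602, 0.2997, 0.2585], [0.6146, 0.306, 0.2638]] [array([601.92 , 300.092]), array([25.966, 12.077]), np.float64(1.094)]
crate 11004 [[0.3385, 0.3053, 0.2171], [0.515, 0.4759, 0.2297], [0.6933, 0.6081, 0.237]]
time: 24.27
eef_pos: [0.369, 0.2329, 0.3687]
tool_rot: [1.0, -0.006, -0.001, 0.001]
contact_force: [-0.3, -1.6, 0.5]
width: 0.551
[0.3691 0.2322 0.369 ] jawdeg -90.8 F [-0.3 -0.8  0.9] w 0.549 t 24.3 j6 2.02
0 671 [[0.4107, 0.2907, 0.2465], [0.424, 0.2962, 0.26], [0.4364, 0.304, 0.2615]] [array([423.455, 297.8  ]), array([14.611, 27.471]), np.float64(88.701)]
1 866 [[0.499, 0.2929, 0.2458], [0.5119, 0.2982, 0.2598], [0.5252, 0.3059, 0.2616]] [array([512.748, 299.675]), array([14.185, 28.725]), np.float64(88.509)]
crate 33234 [[0.3374, 0.2935, 0.2165], [0.4465, 0.4076, 0.2303], [0.546, 0.5077, 0.2323]]
```

View pics/w8.png

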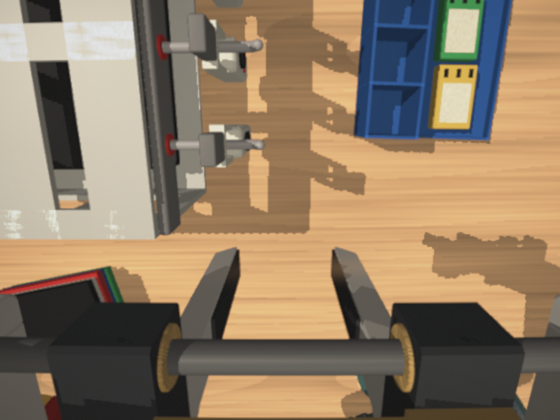

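```bash
python3 -m creep '[[18,22,-20,0],[18,22,-25,0],[18,21,-24,0],[0,0,0,0],[0,0,-20,0],[0,0,-25,0],[0,0,-20,0],[0,0,-12,0],[0,0,-4,0],[0,0,0,0],[0,0,0,0]]'
python3 -m creep '[[0,0,0,0],[0,0,0,0],[0,0,0,0],[0,0,0,0],[0,0,0,0],[0,0,0,0],[0,0,0,0],[0,0,0,0],[0,0,0,0],[0,0,0,0],[0,0,0,0],[0,0,0,0]]' 1
```

```text
time: 25.28
eef_pos: [0.4235, 0.2977, 0.2207]
tool_rot: [1.0, -0.007, 0.001, -0.0]
contact_force: [0.6, -0.8, -0.1]
width: 0.548
time: 26.28
eef_pos: [0.4229, 0.298, 0.2193]
tool_rot: [1.0, -0.007, 0.0, 0.0]
contact_force: [-0.5, -2.1, 1.8]
width: 0.148
```

```bash
python3 -m creep '[[0,0,5,0],[0,0,7,0],[0,0,6,0],[0,0,1,0],[0,0,0,0],[0,0,0,0]]'
python3 -m creep '[[0,-8,0,0],[0,-15,0,0],[-1,-20,0,0],[0,-20,0,0],[0,-20,0,0],[-1,-20,0,0],[0,-10,0,0],[0,0,0,0],[0,0,0,0]]'
python3 look.py w9
```

```text
time: 26.78
eef_pos: [0.4228, 0.2982, 0.2382]
tool_rot: [1.0, -0.007, 0.0, -0.0]
contact_force: [-0.5, -0.5, -2.0]
width: 0.146
time: 27.53
eef_pos: [0.4208, 0.185, 0.2381]
tool_rot: [1.0, -0.007, 0.0, -0.0]
contact_force: [0.4, -0.2, -1.1]
width: 0.148
[0.4208 0.1855 0.2381] jawdeg -90.8 F [ 0.2  0.5 -1.6] w 0.146 t 27.6 j6 1.88
```

View pics/w9.png

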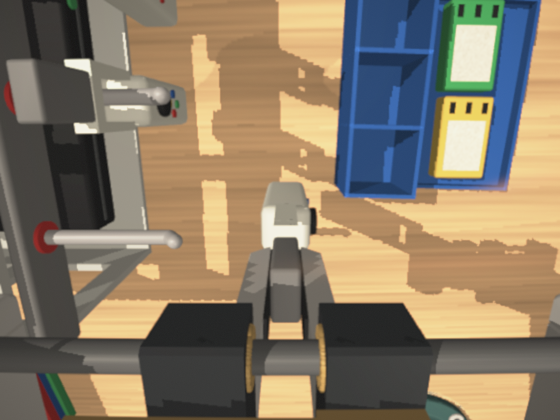

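```bash
python3 - <<'E'
from h import *
d=np.load('w9.npz');C=cam('wrist');P=cloud(C,d['D'],np.ones((420,560),bool))
v,u=np.nonzero(d['D']>0);c=d['im'][v,u].astype(int)
q=P[(abs(P[:,2]-.08)<.003)&(c[:,2]>c[:,0]+30)&(P[:,1]<.16)&(P[:,1]>0)]
for y0,y1 in((.045,.052),(.118,.13),(.06,.11)):
    m=(q[:,1]>y0)&(q[:,1]<y1);print(y0,np.percentile(q[m,0],[1,99]).round(4))
m=(q[:,1]>.06)&(q[:,1]<.11);print(np.histogram(q[m,0],np.arange(.41,.64,.004)))
for x0 in(.45,.52):
    m=abs(q[:,0]-x0)<.015;print(x0,np.histogram(q[m,1],np.arange(.036,.14,.004)))
E
python3 -m creep '[[0,0,15,0],[5,-10,10,0],[10,-25,0,0],[10,-30,0,0],[8,-22,0,0],[2,-10,0,0],[0,0,0,0],[0,0,0,0]]'; python3 look.py w10
```

```text
0.045 [0.4977 0.6002]
0.118 [0.4238 0.5977]
0.06 [0.4207 0.5609]
(array([  0,   0,  46, 176,   3,   0,   0,   0,   0,   0,   0,   0,   0,
         0,   0,   0,   0,   0,   0,  78, 134,   0,   0,   0,   0,   0,
         0,   0,   0,   0,   0,   0,   0,   0,   0,   0, 105, 188,   0,
         0,   0,   0,   0,   0,   0,   0,   0,   0,   0,   0,   0,   0,
         0,   0,   0,   0,   0]), array([0.41 , 0.414, 0.418, 0.422, 0.426, 0.43 , 0.434, 0.438, 0.442,
       0.446, 0.45 , 0.454, 0.458, 0.462, 0.466, 0.47 , 0.474, 0.478,
       0.482, 0.486, 0.49 , 0.494, 0.498, 0.502, 0.506, 0.51 , 0.514,
       0.518, 0.522, 0.526, 0.53 , 0.534, 0.538, 0.542, 0.546, 0.55 ,
       0.554, 0.558, 0.562, 0.566, 0.57 , 0.574, 0.578, 0.582, 0.586,
       0.59 , 0.594, 0.598, 0.602, 0.606, 0.61 , 0.614, 0.618, 0.622,
       0.626, 0.63 , 0.634, 0.638]))
0.45 (array([ 0,  0,  0,  0, 75, 84,  0,  0,  0,  0,  0,  0,  0,  0,  0,  0,  0,
        0,  0,  0,  0, 84, 55,  0,  0]), array([0.036, 0.04 , 0.044, 0.048, 0.052, 0.056, 0.06 , 0.064, 0.068,
       0.072, 0.076, 0.08 , 0.084, 0.088, 0.092, 0.096, 0.1  , 0.104,
       0.108, 0.112, 0.116, 0.12 , 0.124, 0.128, 0.132, 0.136]))
0.52 (array([  0,   0,   0,  40, 143,   0,   0,   0,   0,   0,   0,   0,   0,
         0,   0,   0,   0,   0,   0,   0,  28, 137,   0,   0,   0]), array([0.036, 0.04 , 0.044, 0.048, 0.052, 0.056, 0.06 , 0.064, 0.068,
       0.072, 0.076, 0.08 , 0.084, 0.088, 0.092, 0.096, 0.1  , 0.104,
       0.108, 0.112, 0.116, 0.12 , 0.124, 0.128, 0.132, 0.136]))
time: 28.25
eef_pos: [0.456, 0.0884, 0.2633]
tool_rot: [1.0, -0.007, -0.0, -0.0]
contact_force: [-1.0, -0.3, -2.4]
width: 0.15
[0.4557 0.0889 0.2633] jawdeg -90.7 F [-0.1  0.4 -1.7] w 0.143 t 28.3 j6 1.65
```

View pics/w10.png

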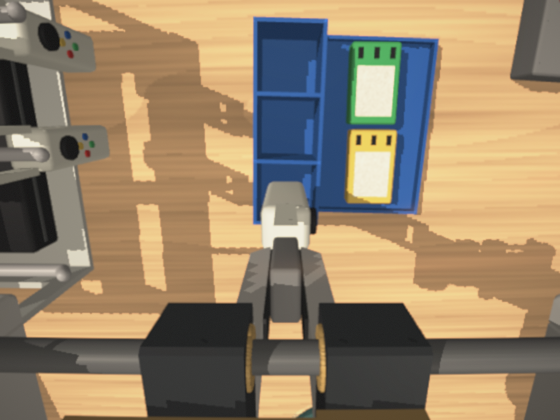

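```bash
python3 -m creep '[[1,1,-15,0],[0,0,-20,0],[0,0,-20,0],[0,0,-20,0],[0,0,-13,0],[0,0,-7,0],[0,0,-2,0],[0,0,0,0],[0,0,0,0],[0,0,0,0]]'
python3 -m creep '[[0,0,0,0],[0,0,0,0],[0,0,0,0],[0,0,0,0]]' 0.5
python3 -m creep '[[0,0,15,0],[0,0,35,0],[0,0,40,0],[0,0,30,0],[6,20,20,0],[10,30,0,0],[10,35,0,0],[10,40,0,0],[10,40,0,0],[8,30,0,0],[2,15,0,0],[0,0,0,0],[0,0,0,0]]'
```

```text
time: 29.13
eef_pos: [0.4576, 0.0894, 0.1676]
tool_rot: [1.0, -0.006, 0.001, -0.0]
contact_force: [-0.2, -0.2, -0.9]
width: 0.142
time: 29.47
eef_pos: [0.4571, 0.0891, 0.1667]
tool_rot: [1.0, -0.007, 0.001, -0.0]
contact_force: [0.3, -0.6, -0.0]
width: 0.394
time: 30.55
eef_pos: [0.5127, 0.2988, 0.3058]
tool_rot: [1.0, -0.006, -0.0, 0.001]
contact_force: [-0.6, -0.5, 0.3]
width: 0.498
```

```bash
python3 tabs.py wrist; python3 tabs.py top | head -3;  python3 -m creep '[[0,0,-20,0],[0,0,-25,0],[0,0,-22,0],[0,0,-14,0],[0,0,-5,0],[0,0,0,0],[0,0,0,0]]'
python3 -m creep '[[0,0,0,0],[0,0,0,0],[0,0,0,0],[0,0,0,0],[0,0,0,0],[0,0,0,0],[0,0,0,0],[0,0,0,0],[0,0,0,0],[0,0,0,0],[0,0,0,0],[0,0,0,0]]' 1
python3 -m creep '[[0,0,5,0],[0,0,7,0],[0,0,6,0],[0,0,1,0],[0,0,0,0],[0,0,0,0]]'
```

```text
1 855 [[0.501, 0.2933, 0.2468], [0.5158, 0.2997, 0.2602], [0.5271, 0.3064, 0.2616]] [array([513.486, 299.883]), array([13.668, 27.967]), np.float64(88.92)]
2 1020 [[0.5908, 0.2952, 0.2584], [0.6041, 0.3016, 0.2603], [0.6165, 0.3083, 0.2617]] [array([603.774, 301.586]), array([13.994, 27.258]), np.float64(88.729)]
crate 57525 [[0.3492, 0.3479, 0.218], [0.5631, 0.4174, 0.2304], [0.6692, 0.5203, 0.2322]]
2 63 [[0.5891, 0.2945, 0.2458], [0.6018, 0.2991, 0.2594], [0.6148, 0.3057, 0.2652]] [array([601.892, 300.257]), array([11.852, 26.414]), np.float64(89.366)]
crate 7380 [[0.3402, 0.3462, 0.2172], [0.5501, 0.507, 0.2297], [0.6945, 0.6092, 0.2367]]
time: 31.23
eef_pos: [0.5132, 0.2982, 0.2215]
tool_rot: [1.0, -0.007, 0.001, -0.0]
contact_force: [0.1, -0.7, -0.7]
width: 0.496
time: 32.23
eef_pos: [0.5129, 0.2992, 0.2204]
tool_rot: [1.0, -0.007, 0.0, -0.0]
contact_force: [-0.5, 0.3, 1.7]
width: 0.146
time: 32.73
eef_pos: [0.5128, 0.299, 0.2392]
tool_rot: [1.0, -0.007, -0.0, 0.0]
contact_force: [-0.9, -1.0, -2.1]
width: 0.148
```

```bash
python3 -m creep '[[0,-8,0,0],[0,-15,0,0],[-1,-20,0,0],[0,-20,0,0],[0,-20,0,0],[-1,-20,0,0],[0,-10,0,0],[0,0,0,0],[0,0,15,0],[4,-10,10,0],[4,-25,0,0],[4,-30,0,0],[2,-22,0,0],[0,-11,0,0],[0,0,0,0],[0,0,0,0]]'
python3 look.py w11
```

```text
time: 34.07
eef_pos: [0.525, 0.0883, 0.2644]
tool_rot: [1.0, -0.007, 0.0, -0.001]
contact_force: [0.0, 0.4, -1.6]
width: 0.149
[0.5249 0.0889 0.2643] jawdeg -90.7 F [-0.1  0.3 -1.5] w 0.148 t 34.1 j6 1.64
```

View pics/w11.png

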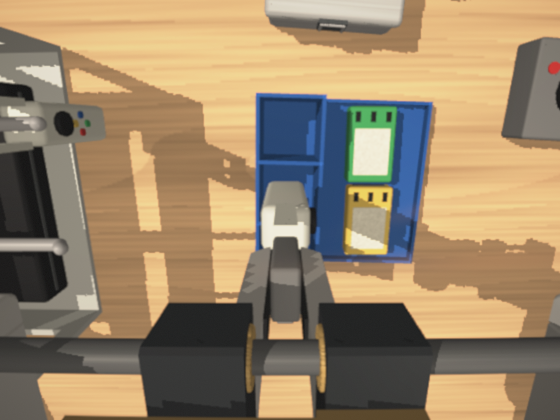

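```bash
python3 -m creep '[[0,0,-15,0],[0,0,-20,0],[0,0,-20,0],[0,0,-20,0],[0,0,-13,0],[0,0,-7,0],[0,0,-2,0],[0,0,0,0],[0,0,0,0],[0,0,0,0]]'
python3 -m creep '[[0,0,0,0],[0,0,0,0],[0,0,0,0],[0,0,0,0]]' 0.5
python3 -m creep '[[0,0,15,0],[0,0,35,0],[0,0,40,0],[0,0,30,0],[10,20,20,0],[15,30,0,0],[15,35,0,0],[15,40,0,0],[12,40,0,0],[9,30,0,0],[2,17,0,0],[0,0,0,0],[0,0,0,0]]'
python3 tabs.py wrist; python3 tabs.py top | head -3
```

```text
time: 34.95
eef_pos: [0.5256, 0.0884, 0.1685]
tool_rot: [1.0, -0.006, 0.001, -0.0]
contact_force: [-1.3, 0.4, -2.5]
width: 0.15
time: 35.28
eef_pos: [0.5251, 0.088, 0.1677]
tool_rot: [1.0, -0.007, 0.001, 0.0]
contact_force: [-0.1, 0.6, 0.3]
width: 0.395
time: 36.37
eef_pos: [0.6024, 0.2995, 0.3064]
tool_rot: [1.0, -0.006, -0.001, 0.001]
contact_force: [-0.2, -0.1, 0.3]
width: 0.503
2 837 [[0.5919, 0.2952, 0.2474], [0.6073, 0.3015, 0.2603], [0.6179, 0.3079, 0.2615]] [array([604.456, 301.571]), array([13.999, 27.56 ]), np.float64(89.509)]
crate 39902 [[0.4185, 0.3475, 0.2183], [0.621, 0.4275, 0.2305], [0.6944, 0.5191, 0.2321]]
crate 6703 [[0.3381, 0.351, 0.2187], [0.4841, 0.52, 0.23], [0.6929, 0.6093, 0.2371]]
```

```bash
python3 -m creep '[[1,1,-20,0],[0,0,-25,0],[0,0,-22,0],[0,0,-14,0],[0,0,-5,0],[0,0,0,0],[0,0,0,0]]'
python3 -m creep '[[0,0,0,0],[0,0,0,0],[0,0,0,0],[0,0,0,0],[0,0,0,0],[0,0,0,0],[0,0,0,0],[0,0,0,0],[0,0,0,0],[0,0,0,0],[0,0,0,0],[0,0,0,0]]' 1
python3 -m creep '[[0,0,5,0],[0,0,7,0],[0,0,6,0],[0,0,1,0],[0,0,0,0],[0,0,0,0]]'
python3 -m creep '[[0,-8,0,0],[0,-15,0,0],[-1,-20,0,0],[0,-20,0,0],[0,-20,0,0],[-1,-20,0,0],[0,-10,0,0],[0,0,0,0],[0,0,15,0],[-3,-10,10,0],[-3,-25,0,0],[-3,-30,0,0],[0,-22,0,0],[0,-13,0,0],[0,0,0,0],[0,0,0,0]]'
```

```text
time: 37.05
eef_pos: [0.6038, 0.299, 0.2226]
tool_rot: [1.0, -0.007, 0.001, -0.0]
contact_force: [-0.8, -0.5, 0.4]
width: 0.501
time: 38.05
eef_pos: [0.6035, 0.3004, 0.2215]
tool_rot: [1.0, -0.006, 0.0, -0.0]
contact_force: [-0.3, 2.5, 2.9]
width: 0.145
time: 38.55
eef_pos: [0.6035, 0.2999, 0.2401]
tool_rot: [1.0, -0.007, -0.0, 0.0]
contact_force: [0.6, -0.4, -1.7]
width: 0.148
time: 39.88
eef_pos: [0.5925, 0.0872, 0.2655]
tool_rot: [1.0, -0.007, 0.0, -0.001]
contact_force: [-0.7, 0.3, -2.4]
width: 0.152
```

Lower, release, rise and back off to check all.

```bash
python3 -m creep '[[0,0,-15,0],[0,0,-20,0],[0,0,-20,0],[0,0,-20,0],[0,0,-13,0],[0,0,-7,0],[0,0,-3,0],[0,0,0,0],[0,0,0,0],[0,0,0,0]]'
python3 -m creep '[[0,0,0,0],[0,0,0,0],[0,0,0,0],[0,0,0,0]]' 0.5
python3 -m creep '[[0,0,15,0],[0,0,35,0],[0,0,40,0],[0,0,40,0],[0,0,30,0],[-40,-10,20,0],[-40,-10,20,0],[-40,-10,10,0],[-40,-20,0,0],[-40,-20,0,0],[0,-10,0,0],[0,0,0,0],[0,0,0,0]]' 
python3 look.py w12; python3 cart.py cartridge_green;  python3 cart.py cartridge_yellow; python3 - <<'E'
from h import *
d=np.load('w12.npz');C=cam('wrist');P=cloud(C,d['D'],np.ones((420,560),bool))
for x in(.4565,.5245,.5925):
    q=P[(abs(P[:,0]-x)<.033)&(abs(P[:,1]-.088)<.034)&(abs(P[:,2]-.205)<.01)]; print(x,len(q),np.median(q,axis=0).round(4))
E
```

```text
time: 40.72
eef_pos: [0.593, 0.0873, 0.1682]
tool_rot: [1.0, -0.006, 0.001, -0.0]
contact_force: [0.0, -0.6, -1.9]
width: 0.148
time: 41.05
eef_pos: [0.5927, 0.0869, 0.1677]
tool_rot: [1.0, -0.007, 0.001, -0.0]
contact_force: [0.7, -0.1, -0.1]
width: 0.394
time: 42.13
eef_pos: [0.4063, 0.0115, 0.3736]
tool_rot: [1.0, -0.007, 0.001, -0.0]
contact_force: [0.6, 0.1, 0.9]
width: 0.499
[0.4067 0.0118 0.3731] jawdeg -90.8 F [ 0.8 -0.6  0. ] w 0.495 t 42.2 j6 1.47
[0.4069 0.012  0.3728]
cartridge_green 0.79 c [571.8 -15.3] wh [55.  89.1] ang 89.2 top 0.0297 mean [ 0.5721 -0.0145]
[0.4069 0.0122 0.3726]
cartridge_yellow 0.7 c [476.1 -16.6] wh [55.  88.4] ang 89.3 top 0.0298 mean [ 0.4773 -0.016 ]
0.4565 432 [0.4598 0.0901 0.2039]
0.5245 506 [0.527  0.0891 0.2037]
0.5925 282 [0.5846 0.0877 0.2033]
```

View pics/w12.png

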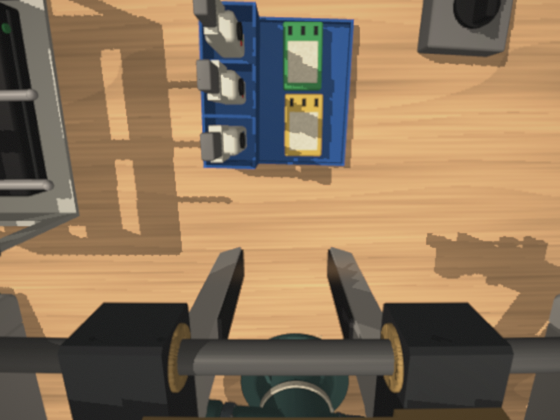

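```bash
python3 -m creep '[[10,-20,0,0],[25,-35,0,-1],[30,-35,-20,-1],[30,-35,-20,0],[30,-35,-25,0],[30,-35,-25,0],[25,-30,-25,0],[23,-20,-25,0],[10,-5,-22,0],[0,0,0,0],[0,0,0,0]]' 0; python3 look.py w13 dial_grip:.082; python3 knob.py
```

```text
time: 43.3
eef_pos: [0.5927, -0.2072, 0.2278]
tool_rot: [1.0, -0.024, -0.003, -0.001]
contact_force: [0.2, -0.5, 0.1]
width: 1.0
[ 0.5931 -0.2071  0.2308] jawdeg -92.7 F [ 0.4 -0.3  0.9] w 1.001 t 43.4 j6 1.19
dial_grip [322. 160.] [ 0.6308 -0.2429  0.082 ] 0.97
dial_grip [174.  20.] [ 0.7571 -0.1182  0.082 ] 0.48
[ 0.5936 -0.2072  0.2339] [ 0.5 -0.4  1. ] 1.000191025541201
orange 404 [[ 0.6145 -0.2559  0.0943]
 [ 0.6463 -0.2482  0.0961]
 [ 0.6565 -0.2401  0.352 ]]
dark z hist (array([   0,    0,    0, 1263,  411,   19,   16,   13,   19,   16,  382,
         98,    0,    0,    0,    0,    0]), array([0.04 , 0.045, 0.05 , 0.055, 0.06 , 0.065, 0.07 , 0.075, 0.08 ,
       0.085, 0.09 , 0.095, 0.1  , 0.105, 0.11 , 0.115, 0.12 , 0.125]))
box z 0.045408368603014226
dot_red 123 52.9
white 111 -3.0
green 117 -59.0
pointer -17.6
```

View pics/w13.png

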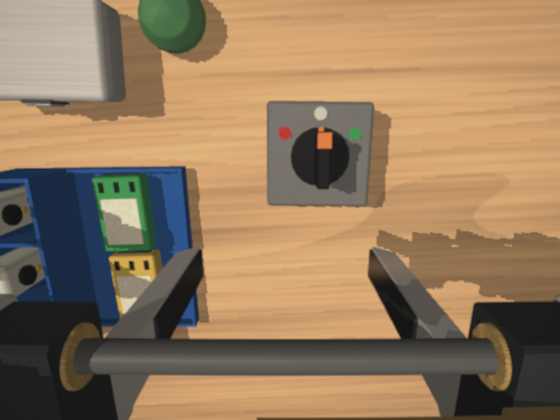

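```bash
python3 -m creep '[[12,-12,-20,0],[13,-12,-35,0],[12,-12,-35,0],[0,0,-25,0],[0,0,-20,0],[0,0,0,0],[0,0,0,0],[0,0,0,0]]'; python3 knob.py|head -1
```

```text
time: 44.12
eef_pos: [0.6314, -0.244, 0.0999]
tool_rot: [1.0, -0.024, 0.003, 0.001]
contact_force: [0.5, -0.2, -0.4]
width: 0.997
[ 0.6316 -0.2442  0.1003] [-0.3  0.   0.8] 1.0034955577726081
```

```bash
python3 -m creep '[[0,1,-15,0],[0,0,-15,0],[0,0,-6,0],[0,0,0,0],[0,0,0,0]]'
python3 -m creep '[[0,0,0,0],[0,0,0,0],[0,0,0,0],[0,0,0,0],[0,0,0,0],[0,0,0,0],[0,0,0,0],[0,0,0,0],[0,0,0,0],[0,0,0,0],[0,0,0,0],[0,0,0,0],[0,0,0,0],[0,0,0,0],[0,0,0,0],[0,0,0,0]]' 1
python3 -m creep '[[0,0,3,0],[0,0,4,0],[0,0,4,0],[0,0,3,0],[0,0,0,0],[0,0,0,0],[0,0,0,0]]'; python3 knob.py | head -6
```

```text
time: 44.58
eef_pos: [0.6305, -0.243, 0.0615]
tool_rot: [1.0, -0.024, 0.001, 0.0]
contact_force: [1.1, -0.2, 0.2]
width: 1.001
time: 45.92
eef_pos: [0.63, -0.2435, 0.06]
tool_rot: [1.0, -0.024, 0.0, 0.001]
contact_force: [0.1, -3.0, -1.0]
width: 0.124
time: 46.5
eef_pos: [0.6299, -0.2435, 0.0741]
tool_rot: [1.0, -0.024, 0.0, 0.001]
contact_force: [2.1, -4.5, -3.9]
width: 0.125
[ 0.6299 -0.2435  0.074 ] [ 1.6 -5.5 -5. ] 0.12859834465382788
orange 1102 [[ 0.6446 -0.2509  0.1077]
 [ 0.6522 -0.2452  0.1096]
 [ 0.6581 -0.2393  0.1921]]
dark z hist (array([   0,    0,    7,   10,   13,  149, 3062,   70,   54,   64,   75,
         82,   93, 1647,   41,   63,   56]), array([0.04 , 0.045, 0.05 , 0.055, 0.06 , 0.065, 0.07 , 0.075, 0.08 ,
```

Fin top has gone from 0.0956 to 0.1096, so the knob is fully out. Turning on to green.

```bash
python3 -m creep '[[0,0,0,-5],[0,0,0,-7],[0,0,0,-7],[0,0,0,-7],[0,0,0,-7],[0,0,0,-7],[0,0,0,-7],[0,0,0,-6],[0,0,0,-3.5],[0,0,0,0],[0,0,0,0],[0,0,0,0]]'; python3 knob.py;python3 -m creep '[[0,0,-3,0],[0,0,-4,0],[0,0,-4,0],[0,0,-3,0],[0,0,-2,0],[0,0,0,0],[0,0,0,0],[0,0,0,0]]'; python3 knob.py | head -6
```

```text
time: 47.55
eef_pos: [0.6307, -0.2421, 0.074]
tool_rot: [0.87, -0.494, 0.0, -0.001]
contact_force: [4.7, -2.2, -6.1]
width: 0.126
[ 0.6307 -0.2422  0.0741] [ 5.  -1.6 -5.7] 0.12478144780252248
orange 826 [[ 0.6366 -0.266   0.1086]
 [ 0.6417 -0.2601  0.1095]
 [ 0.6466 -0.2545  0.1103]]
dark z hist (array([   0,    2,   14,   11,   18,  142, 3028,   62,   65,   59,   72,
         81,   94, 1645,   40,   68,   64]), array([0.04 , 0.045, 0.05 , 0.055, 0.06 , 0.065, 0.07 , 0.075, 0.08 ,
       0.085, 0.09 , 0.095, 0.1  , 0.105, 0.11 , 0.115, 0.12 , 0.125]))
box z 0.04541773135488855
dot_red 278 52.1
white 340 -2.9
green 331 -58.7
pointer -55.5
time: 48.27
eef_pos: [0.6307, -0.2422, 0.0599]
tool_rot: [0.869, -0.494, 0.001, -0.001]
contact_force: [1.3, 3.5, 7.8]
width: 0.127
[ 0.6308 -0.2423  0.0599] [1.2 2.6 7.3] 0.12549235644204237
orange 806 [[ 0.6364 -0.2658  0.0944]
 [ 0.6416 -0.2598  0.0954]
 [ 0.6464 -0.2542  0.0962]]
dark z hist (array([   0,    1,  134, 2492,  597,   58,   59,   71,   75,   98, 1418,
        310,   49,   72,   44,   98,   71]), array([0.04 , 0.045, 0.05 , 0.055, 0.06 , 0.065, 0.07 , 0.075, 0.08 ,
```

```bash
python3 -m creep '[[0,0,-1,0],[0,0,-1,0],[0,0,0,0],[0,0,0,0],[0,0,0,0]]'; python3 -m creep '[[0,0,0,0],[0,0,0,0],[0,0,0,0],[0,0,0,0],[0,0,0,0],[0,0,0,0],[0,0,0,0],[0,0,0,0]]' 0.3
python3 -m creep '[[0,0,15,0],[0,0,30,0],[0,0,40,0],[-10,0,40,0],[-30,0,30,0],[-30,10,30,0],[-30,20,30,0],[0,0,0,0],[0,0,0,0],[0,0,0,0]]'; python3 look.py w14; python3 knob.py; python3 cart.py cartridge_green top;python3 cart.py cartridge_yellow top
```

```text
time: 48.73
eef_pos: [0.6308, -0.2422, 0.0599]
tool_rot: [0.869, -0.494, 0.001, -0.001]
contact_force: [-0.9, 3.7, 12.7]
width: 0.128
time: 49.4
eef_pos: [0.6294, -0.2447, 0.0585]
tool_rot: [0.869, -0.494, 0.001, 0.002]
contact_force: [-7.2, -4.2, 12.6]
width: 0.66
time: 50.23
eef_pos: [0.5345, -0.2156, 0.2642]
tool_rot: [0.869, -0.494, -0.001, 0.0]
contact_force: [-0.1, -0.1, -1.3]
width: 0.701
[ 0.5346 -0.2155  0.263 ] jawdeg -149.3 F [-0.4  0.2 -0.4] w 0.697 t 50.3 j6 2.12
[ 0.5347 -0.2156  0.2625] [ 0.5 -0.  -0.6] 0.7018746678308148
orange 204 [[ 0.636  -0.265   0.0941]
 [ 0.6412 -0.2591  0.0954]
 [ 0.6467 -0.2539  0.0966]]
dark z hist (array([   3,   12,   11, 1132,  301,   34,   39,   41,   43,   36,  379,
         80,    0,    0,    0,    0,    0]), array([0.04 , 0.045, 0.05 , 0.055, 0.06 , 0.065, 0.07 , 0.075, 0.08 ,
       0.085, 0.09 , 0.095, 0.1  , 0.105, 0.11 , 0.115, 0.12 , 0.125]))
box z 0.045364084178909886
dot_red 107 53.1
white 99 -3.2
green 111 -59.2
pointer -55.1
[ 0.5349 -0.2155  0.2624]
cartridge_green 0.59 c [571.3 -16.9] wh [53.3 86.2] ang 89.0 top 0.0288 mean [ 0.5707 -0.0163]
cartridge_green 0.22 c [524.3  83. ] wh [ 69.1 197.3] ang 87.6 top 0.0572 mean [0.5299 0.0801]
[ 0.5351 -0.2156  0.2631]
cartridge_yellow 0.62 c [477.  -16.8] wh [56.  85.3] ang 89.0 top 0.0284 mean [ 0.4767 -0.0178]
```

View pics/w14.png

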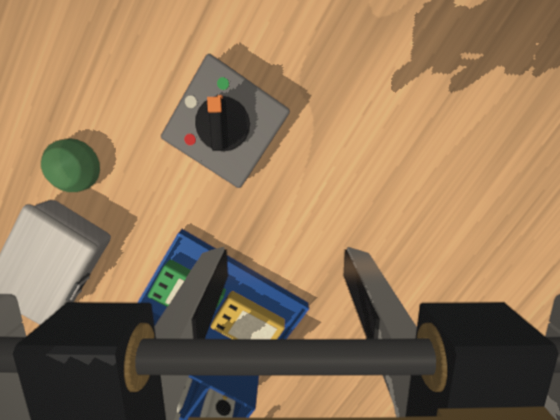

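```bash
python3 - <<'E'
from h import *
C=cam('wrist');d=np.load('w14.npz');P=cloud(C,d['D'],np.ones((420,560),bool))
q=P[(np.hypot(P[:,0]-.63,P[:,1]+.243)<.04)&(abs(P[:,2]-.0955)<.006)]
r=cv2.minAreaRect((q[:,:2]*1000).astype(np.float32)); print(len(q),r)
l=cv2.fitLine((q[:,:2]).astype(np.float32),cv2.DIST_HUBER,0,.01,.01).ravel(); print(np.degrees(np.arctan2(l[1],l[0])))
C=cam('top'); im,D=bot.read_camera('top'); P=cloud(C,D,np.ones(D.shape,bool))
for x in(.4565,.5245,.5925):
    q=P[(abs(P[:,0]-x)<.033)&(abs(P[:,1]-.088)<.034)&(abs(P[:,2]-.205)<.01)]; print(x,len(q),np.median(q,axis=0).round(4))
for t,z in(('lunch_tin',0),('paperweight',0)):
    r=bot.landmark_of('top',t); print(t,[(onz(C,k['at'],z)[0].round(3),round(k['conf'],2)) for k in r[:1]])
E
```

```text
686 ((631.7157592773438, -242.7391815185547), (12.81584358215332, 51.31475067138672), 31.650529861450195)
-57.794495
0.4565 57 [0.4588 0.0904 0.2044]
0.5245 51 [0.5242 0.0875 0.2052]
0.5925 55 [0.5922 0.0866 0.2044]
lunch_tin [(array([0.747, 0.027, 0.   ]), 0.65)]
paperweight [(array([ 0.781, -0.095,  0.   ]), 0.69)]
```

```bash
python3 -c "
from workcell import bot
print(bot.sign_off(), bot.sense()['time'])"
```

```text
the job is handed in; nothing more can be done
the job is handed in; nothing more can be done
```

The job is done and handed in at about 50 s of the 210 s. I saw no sign of a failed step, but the sign-off gives no verdict.

- **Sequence:** I turned the knob from red to white and pushed it home before touching any controller. Then I packed the two cartridges present (yellow and green; no orange was seen). I lifted all three controllers off their pegs into cells 1 to 3, and last turned the knob to green and pushed it home. The yellow cartridge had been knocked about 35 mm aside by the time I reached it, so I measured it again before grasping.
- **Knob:** The fin points at -58°, with the green dot at about -59°. Its top reads 95.4 mm. That is 1.4 mm above the nominal 94 mm, but the knob would go no lower under 13 to 17 N, and the same reading came with the knob pressed home at white.
- **Packing:** The controller tabs stand over their cell centres to within about 3 mm, with tops at 204 to 205 mm (205 expected). Both cartridges lie flat on the tray floor.
- **Bystanders and gripper:** The tin reads 6 mm from its first position and the paperweight 13 mm. I take that as network scatter, since the robot never went near either of them. The gripper hung free of everything at hand-in.
- **Oddity:** When I opened the gripper after the last push, one finger was pressing the knob's cap with about 13 N. The knob did not shift.

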